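# Put the set-up tray away under the bench rack

## Task

Slide the small steel set-up tray, level and square, into the rack bay that does not hold the V-block, until it has pushed the spring buffer at the back of that bay well in. Do not push so hard that the clamped stop behind the buffer shifts, let nothing touch the rack's deck or its lamp bar, and leave the other things on the bench and the V-block where they are. Let go of the tray when it is home.

Things in the scene. Friction and masses are not known exactly. Their poses are not given: they have to be found in the camera images.
- tray: Open steel tray, 110 mm (x) by 100 mm (y), walls 30 mm high, 4 mm thick, 0.5 to 1 kg, on the bench. Origin: centre of its underside, z up. Fixed in it near the +x wall: two steel blocks, the taller reaching 82 mm above the bench; two round gauges (27 and 39 mm high) in front of them. It goes into the bay with its +x wall first, its x along the rack's x. Its -x wall carries the grip tab.
- tab (a point): Middle of the tray's vertical grip tab, axes as the tray's. The tab is a plate 12 mm thick (y) on the tray's middle line, standing out 42 mm from the -x wall: x = -97 to -55 mm, y = 0, z = 5 to 48 mm in the tray's frame. Pinch it across y with the tool leaning back, towards the tab's free end.
- rack: Low dark steel bench rack with two open bays side by side. Origin: bench level, below the middle of the deck's front edge; +x runs into the bays, z up. Legs 20 mm wide at y = -180, 0 and +180 mm: the bays are 160 mm wide, centred at y = -90 and +90 mm, 100 mm high. One bay holds the V-block; the other has a clamped stop with a buffer on its middle line.
- deck: The rack's overhanging deck, same origin and axes as the rack: 380 mm wide, x = 0 to 210 mm, underside 100 mm above the bench, 12 mm thick, with a front lip up to 146 mm and a lamp bar reaching 20 mm forward (x = -20 to 0) at 128 to 145 mm height. Stock stands on it up to 155 mm height. Nothing may touch it.
- buffer (a joint): Spring buffer on the stop: a pad 50 mm wide, 10 to 28 mm above the bench, pushed by the tray's +x wall. Reads 0 when free, 0.008 m fully in; takes 0.4 N to start, 1.3 N at full travel, then is solid against the stop. Bench friction (2 to 12 N) keeps the tray there once let go. It must end more than half in.
- stop_slip (a joint): How far the stop has been shoved along the rack's +x from its setting (0 at the start, m); it must stay put. It is clamped by friction and slips at about 20 N. Its depth is set differently each time and not measured: with the tray fully home, the tray's -x wall is 6 to 24 mm inside the deck's front edge and the tab peeps out.
- vblock: Dark steel V-block, 80 mm by 80 mm, 65 mm high, 2.5 kg, standing in one of the two bays. Origin: centre of its underside. Leave alone.
- tape: Bystander: roll of tape, 100 mm across, 24 mm high, lying flat. Origin: centre of its underside.
- bowl: Bystander: blue bowl, 140 mm across, 50 mm high. Origin: centre of its underside.
- spray: Bystander: upright orange bottle, 60 mm across, 190 mm high. Origin: centre of its underside.
- block123: Bystander: steel block 75 x 50 x 25 mm lying flat. Origin: centre of its underside.
- driver: Bystander: screwdriver lying on the bench. Origin: on its underside.
- gauge: Bystander: upright steel cylinder, 48 mm across, 50 mm high. Origin: centre of its underside.
There are look-alikes about, which are no part of the job. Leave any pink or yellow look-alike of the tray alone.

How it is judged:
By the outcome, as a careful person would: the job done as asked, in the order asked, and still so for the second after the job is handed in, with the robot touching nothing.
It also fails if it takes over 70 s, if anything falls off the work surface, if the arm or the gripper's body presses on something with over 40 N, if the wrist force passes 120 N, or if a joint passes its speed limit or range.

## Robot

A 6-joint arm with a two-finger parallel gripper is mounted at the origin on the work surface. World frame = base frame: x ahead of the robot, y to its left, z up, the work surface at z = 0. Lengths are in m, angles in rad, forces in N, time in s.
With the tool pointing down it reaches from about 0.275 to 0.75 m from the base axis. Payload 10.2 kg.
Tool frame: the origin (TCP) lies at the very end of the fingers, on their centre line; the grasp point (between the pads) lies 19 mm behind it (grip_depth is the distance from the TCP to the grasp point, in m); z points along the fingers, y is the line along which they close (so a half turn about z gives the same grasp; the last joint's range is limited). The gripper opens to 85 mm and grips with 20 to 120 N. Pads are 22 mm wide; open, the fingers measure 114 mm over their backs; the gripper's body (76 mm by 85 mm) begins 54 mm behind the grasp point. The pads swing forward as they close: fully open they stand 13 mm farther back than shut.
Start: joints at [-1.547, 0.313, 1.498, -0, 1.331, -0.223], TCP at [0.128, -0.509, 0.196] pointing down, gripper open.
Joint ranges: [-2.94, 2.94], [-0.97, 2.17], [0.19, 2.56], [-1.23, 4.37], [0.02, 3.11], [-2.88, 2.88]. Speed limits (rad/s): [2.39, 2.39, 3.01, 3.14, 3.14, 3.14].

## Interface

Orientations are given as a unit quaternion [x, y, z, w].
In Python, from bench import get_obs, camera, close_job, grip_depth gives the robot as it stands. The module is installed in compiled form; this text tells all that it offers.
- The arm moves only by the tool step_arm, never from a script. Its argument "plan" is a list of rows, each a list of 3 entries, a list of its own where there are three numbers: the shift along the tool's x, y, z in mm, then the turn about the tool's z in degrees, then the opening, from 0 (shut) to 1 (fully open). In form: [[[x, y, z], turn, claw], ...]. A call has 1 to 12 rows; each row is the pose to reach, as a shift and turn from the pose commanded when the call began, along the tool's axes at that moment; what a row does not reach only later rows make up. A row lasts 1/10 s, in which the tool goes at most 50 mm and 8.59 degrees, less where a joint would pass 70% of its speed; a pose out of reach is approached as far as the arm can. A call with a gripper value outside its range is refused whole. The fingers move at their own pace and stop on an object; "squeeze" is the grip in N (left out, the last holds). Time passes only in rows, so rows that repeat a pose let the fingers close. It gives the time, the measured TCP pose, the force, the opening and the grip force at its end, in the units of the state.
- get_obs(): the state, without advancing time (a new reading comes with each control period).
- camera(name): name is "side" or "top" or "wrist"; returns a dict with "image" (480x640x3 uint8, blue, green, red), "K" (3x3 intrinsics, pixels), "dist_coeffs" ([k1, k2, p1, p2, k3] as OpenCV has them; the pictures are not rectified), "cam_to_world" (4x4, takes a point from camera to world coordinates). Camera axes: x right, y down, z forward; pixel columns grow to the right and rows downward; lengths in m; the calibration is good to about 2 mm. A picture is of the moment at which its call begins. There is no depth.
- close_job(): hands the job in; it is judged then, once.
The state is a dict: "time_s": time; "joints": joint angles; "joint_vel": joint speeds; "tau": joint torques, N m; "eef_pos": TCP position; "eef_rot": TCP orientation; "contact_force": force on the tool from outside, world axes, zero at the start; "wrist_torque": the same for the moment, N m; "finger_gap": opening from 0.0 (shut) to 1.0 (fully open); "grasp_force": force on a finger pad.
Only numpy, scipy, OpenCV 4.12 (cv2) and the standard library are available. Lean on these libraries where they do the work, as an engineer would, in place of code of your own. Each camera call takes 0.05 s, during which the arm holds its last target. There are 200 camera calls.

## Working session

There is one attempt and no reset: what is moved stays moved. The work goes in short steps, Python scripts to look and compute and a tool call to move; the robot and the scene stay as the last step left them, time stands still between calls to the robot, and variables do not carry over. Pictures are saved under pics/ and viewed, at most 10 in all, crops included, and the job is handed in when it is done.

Besides the shell and the picture viewer there is one more tool, called after "Request:" as name(argument=value, ...) on one line, values as JSON. step_arm: Moves the arm, as the interface text tells. Its arguments: {"type":"object","properties":{"plan":{"type":"array"},"squeeze":{"type":"number"}},"required":["plan"]}

```bash
mkdir -p pics
python3 - <<'E'
from bench import *
import cv2,pickle
d={}
for n in("top","side"):
    c=camera(n);d[n]=c;cv2.imwrite(f"pics/{n}0.png",c["image"]);print(n,c["K"],c["dist_coeffs"],c["cam_to_world"])
pickle.dump(d,open("c0.pkl","wb"))
print(get_obs(),grip_depth)
E
```

```text
top [[512.09527713   0.         309.60414073]
 [  0.         512.09527713 239.55132298]
 [  0.           0.           1.        ]] [-0.01085184  0.          0.          0.          0.        ] [[-1.35420185e-02 -9.94384977e-01  1.04952999e-01  4.24759616e-01]
 [-9.99908221e-01  1.35095659e-02 -1.02013547e-03 -4.45233251e-03]
 [-4.03462065e-04 -1.04957181e-01 -9.94476660e-01  1.09085654e+00]
 [ 0.00000000e+00  0.00000000e+00  0.00000000e+00  1.00000000e+00]]
side [[435.47803969   0.         312.38222777]
 [  0.         435.47803969 244.31347487]
 [  0.           0.           1.        ]] [-0.00941051  0.          0.          0.          0.        ] [[-0.69637432 -0.36799916  0.61614886 -0.01246265]
 [-0.7172451   0.32701798 -0.61532001  0.54785139]
 [ 0.02494549 -0.8704228  -0.49167252  0.50802617]
 [ 0.          0.          0.          1.        ]]
{'time_s': 0.1, 'joints': array([-1.54742329e+00,  3.13389188e-01,  1.49833118e+00,  2.18610994e-05,
        1.33101077e+00, -2.23396172e-01]), 'joint_vel': array([-2.01638487e-04, -3.49162263e-03,  2.11744810e-05,  3.33023839e-04,
        5.68277646e-04, -3.83061678e-04]), 'tau': array([ 3.41371560e-03, -4.12904871e+01, -2.60137868e+01, -2.03473483e-04,
        3.04136505e-03,  2.98759119e-05]), 'eef_pos': array([ 0.12823304, -0.50883091,  0.19520608]), 'eef_rot': array([ 9.92397931e-01,  1.23069177e-01,  6.73990871e-05, -5.65336279e-04]), 'contact_force': array([-0.00198154, -0.11133894,  0.07003592]), 'wrist_torque': array([0.03001415, 0.00661977, 0.01561941]), 'grasp_force': 0.0, 'finger_gap': 0.9939975256991594} 0.0187
```

View pics/top0.png

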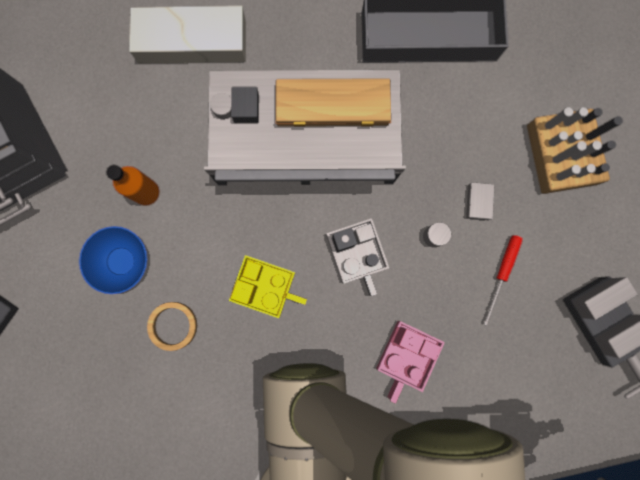

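View pics/side0.png

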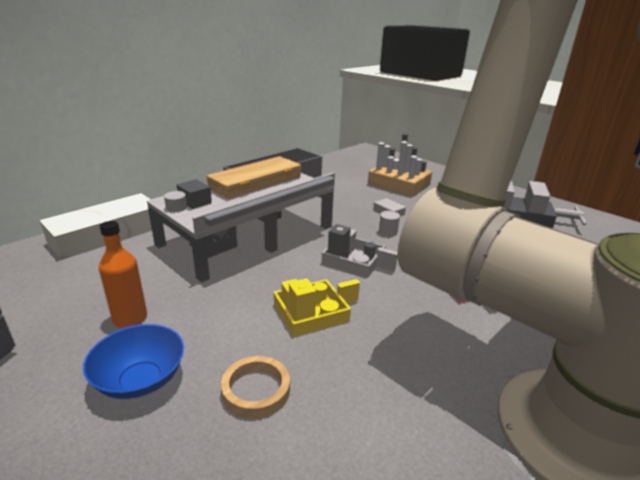

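The top view shows the steel tray at about (357,252) with its tab end at (371,293), and the rack spanning (205..405, 70..185). In the side view something dark stands in the left bay, near (220,240). I'll zoom in on both.

Run:
```python
import cv2,pickle,numpy as np
d=pickle.load(open("c0.pkl","rb"))
a=cv2.resize(d["top"]["image"][205:305,300:420],None,fx=4,fy=4,interpolation=cv2.INTER_CUBIC)
b=cv2.resize(d["side"]["image"][150:290,140:340],None,fx=4,fy=4,interpolation=cv2.INTER_CUBIC)
b=np.clip(b.astype(float)*2,0,255).astype(np.uint8)
t=cv2.resize(d["top"]["image"][150:195,195:415],None,fx=3.6,fy=3.6,interpolation=cv2.INTER_CUBIC)
t=np.clip(t.astype(float)*1.5,0,255).astype(np.uint8)
cv2.imwrite("pics/a.png",np.vstack([cv2.copyMakeBorder(a,0,0,0,t.shape[1]-a.shape[1],0),t]));cv2.imwrite("pics/b.png",b)
```

```text
(no output)
```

View pics/a.png

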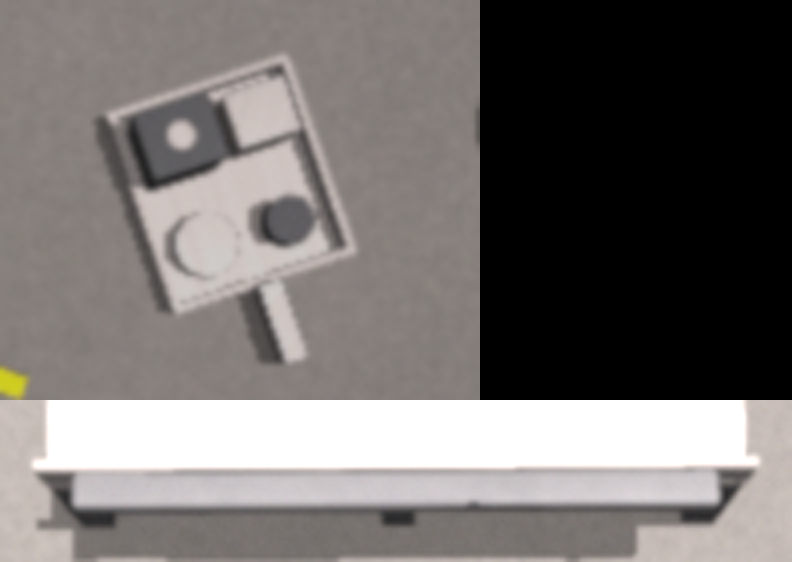

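View pics/b.png

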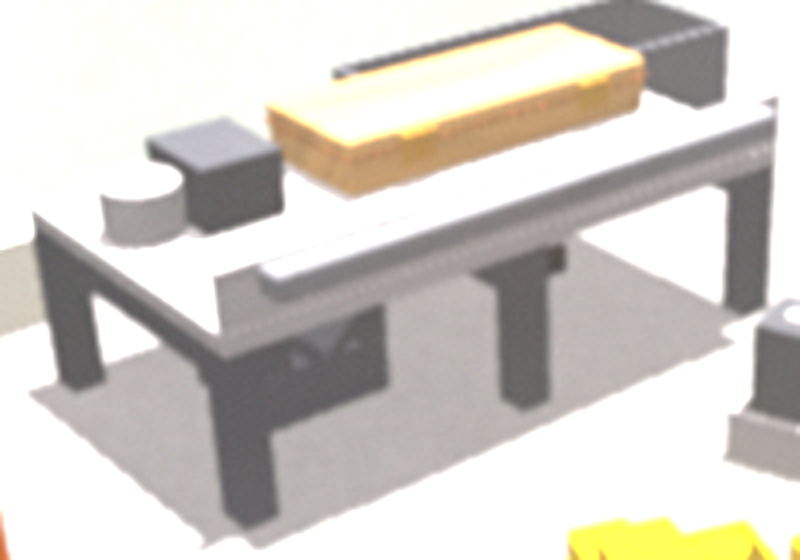

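V-block is in the left (+y) bay, so the target is the right bay (y=-90). The tray corners in the crop are (108,116), (287,56), (355,250), (175,312). The lip ends are (33,66) and (757,62), and the leg feet are at about row 124. I'll fit both poses.

```bash
cat > h.py <<'E'
import cv2,pickle,numpy as np
from scipy.optimize import least_squares
def ray(c,px,z):
    p=cv2.undistortPoints(np.array(px,float).reshape(-1,1,2),c["K"],np.array(c["dist_coeffs"],float)).reshape(-1,2)
    T=c["cam_to_world"];r=np.c_[p,np.ones(len(p))]@T[:3,:3].T;o=T[:3,3]
    return o+r*((np.broadcast_to(z,len(p))-o[2])/r[:,2])[:,None]
def fit(M,W):
    """2D rigid fit model->world: x,y,yaw,resid"""
    f=lambda q:(np.c_[np.cos(q[2])*M[:,0]-np.sin(q[2])*M[:,1]+q[0],np.sin(q[2])*M[:,0]+np.cos(q[2])*M[:,1]+q[1]]-W).ravel()
    s=least_squares(f,[0.5,0,0]);return s.x,s.fun.reshape(-1,2)
E
python3 - <<'E'
from h import *
c=pickle.load(open("c0.pkl","rb"))["top"]
px=lambda L,s,o:[(o[0]+(u+.5)/s-.5,o[1]+(v+.5)/s-.5) for u,v in L]
W=ray(c,px([(108,116),(287,56),(355,250),(175,312),(298,358)],4,(300,205)),[.03]*4+[.048])[:,:2]
M=np.array([(.055,.05),(.055,-.05),(-.055,-.05),(-.055,.05),(-.097,0)])
q,r=fit(M,W);print("tray",q,np.degrees(q[2]),"\n",r*1000)
W=ray(c,px([(33,66),(757,62),(98,125),(398,124),(698,121),(72,107),(720,104)],3.6,(195,150)),[.146,.146,0,0,0,.128,.128])[:,:2];print(W)
yaw=np.arctan2(*(W[0]-W[1])[::-1])-np.pi/2;print("yaw",np.degrees(yaw),"len",np.linalg.norm(W[0]-W[1]))
m=(W[0]+W[1])/2;R=np.array([[np.cos(yaw),-np.sin(yaw)],[np.sin(yaw),np.cos(yaw)]])
print("mid",m,"rel\n",(W-m)@R*1000)
E
```

```text
tray [ 0.51304399 -0.10466819  0.3137018 ] 17.973789022390132 
 [[ 1.26718366  1.06890829]
 [ 1.80138502  0.11789912]
 [-0.90473531 -1.25499719]
 [-1.03985304 -0.02138751]
 [-1.12398034  0.08957729]]
[[ 0.66281637  0.19210699]
 [ 0.65977158 -0.18689058]
 [ 0.6627621   0.18299012]
 [ 0.66087363  0.00234708]
 [ 0.66028083 -0.17831433]
 [ 0.64477579  0.17488686]
 [ 0.64169203 -0.16990104]]
yaw -0.46029250065387955 len 0.3790098014256228
mid [0.66129397 0.0026082 ] rel
 [[-2.60505819e-14  1.89504901e+02]
 [-8.49717206e-14 -1.89504901e+02]
 [ 1.89734048e-02  1.80387886e+02]
 [-4.18228111e-01 -2.64489581e-01]
 [ 4.40342259e-01 -1.80924832e+02]
 [-1.79016507e+01  1.72140397e+02]
 [-1.82154480e+01 -1.72661147e+02]]
```

```bash
cat >> h.py <<'E'
def go(x,y,z,yaw):
    """print shift (mm, tool axes) and turn (deg) from the measured pose to TCP x,y,z with tool-x yaw in deg"""
    from bench import get_obs
    from scipy.spatial.transform import Rotation as Ro
    o=get_obs();R=Ro.from_quat(o["eef_rot"]).as_matrix();y0=np.degrees(np.arctan2(R[1,0],R[0,0]))
    print("t",o["time_s"],"pos",o["eef_pos"].round(4),"yaw",y0.round(2),"F",o["contact_force"].round(1),"-> shift",(R.T@(np.array([x,y,z])-o["eef_pos"])*1000).round(1),"turn",round(y0-yaw,2))
E
python3 -c "
from h import *
go(.4312,-.1312,.13,18);go(.4312,-.1312,.011,18)"
```

```text
t 0.1 pos [ 0.1282 -0.5088  0.1952] yaw 14.14 F [-0.  -0.1  0.1] -> shift [ 386.  -292.1   65.6] turn -3.86
t 0.1 pos [ 0.1282 -0.5088  0.1952] yaw 14.14 F [-0.  -0.1  0.1] -> shift [ 386.  -292.   184.6] turn -3.86
```

Request:
step_arm(plan=[[[386,-292,65],-4,1],[[386,-292,65],-4,1],[[386,-292,65],-4,1],[[386,-292,65],-4,1],[[386,-292,65],-4,1],[[386,-292,65],-4,1],[[386,-292,65],-4,1],[[386,-292,65],-4,1],[[386,-292,65],-4,1],[[386,-292,65],-4,1],[[386,-292,65],-4,1],[[386,-292,65],-4,1]])

```text
time_s: 1.3
eef_pos: [0.4311, -0.1312, 0.1304]
eef_rot: [0.987, 0.159, -0.0, -0.0]
contact_force: [-0.1, -0.5, 0.7]
finger_gap: 0.997
grasp_force: 0.0
```

Run:
```python
from h import *
from bench import *
go(.4312,-.1312,.011,18)
c=camera("wrist");pickle.dump(c,open("w1.pkl","wb"));cv2.imwrite("pics/w1.png",c["image"])
```

```text
t 1.3 pos [ 0.4311 -0.1312  0.1304] yaw 18.24 F [-0.1 -0.5  0.7] -> shift [1.000e-01 1.000e-01 1.194e+02] turn 0.24
```

View pics/w1.png

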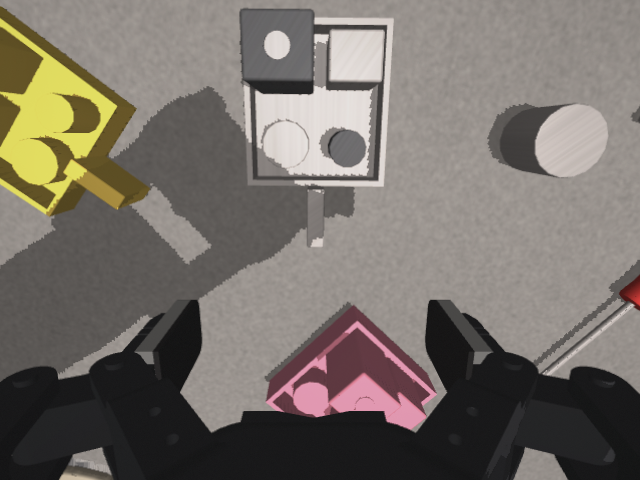

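The wrist view shows the tab at column ~317, with its free end at (316,246), between the pads (190 and 440) and square to the image. The knuckles reach out to the picture edges at rows 370-450. I'll check the tray pose from here and the knuckle width.

Run:
```python
from h import *
from bench import *
from scipy.spatial.transform import Rotation as Ro
c=pickle.load(open("w1.pkl","rb"))
W=ray(c,[(394,18),(384,186),(247,186),(316,239)],[.03]*3+[.048])[:,:2]
q,r=fit(np.array([(.055,-.05),(-.055,-.05),(-.055,.05),(-.097,0)]),W);print("tray",q,np.degrees(q[2]),(r*1000).round(1))
o=get_obs();R=Ro.from_quat(o["eef_rot"]).as_matrix()
C=R.T@(c["cam_to_world"][:3,3]-o["eef_pos"]);print("cam in tool",C)
p=cv2.undistortPoints(np.array([(200,310),(430,310),(170,375),(457,375),(5,380),(90,365),(60,440),(314,415),(250,415),(380,415)],float).reshape(-1,1,2),c["K"],c["dist_coeffs"]).reshape(-1,2)
d=np.c_[p,np.ones(len(p))]@(R.T@c["cam_to_world"][:3,:3]).T
for z in(-.1,-.08,-.06,-.03,-.013):
    print(z);print(((C+d*((z-C[2])/d[:,2])[:,None])[:,:2]*1000).round(0).tolist())
```

```text
tray [ 0.51523362 -0.10548299  0.31004938] 17.764520693600144 [[ 1.5  0.4]
 [ 1.1  0.5]
 [ 2.2  0.1]
 [-4.8 -1.1]]
cam in tool [ 0.069792   -0.00119784 -0.17764235]
-0.1
[[31.0, -27.0], [31.0, 25.0], [14.0, -35.0], [15.0, 33.0], [13.0, -74.0], [17.0, -53.0], [-4.0, -64.0], [3.0, -1.0], [3.0, -16.0], [3.0, 15.0]]
-0.08
[[21.0, -33.0], [21.0, 32.0], [0.0, -44.0], [0.0, 42.0], [-2.0, -93.0], [3.0, -67.0], [-23.0, -80.0], [-14.0, -1.0], [-14.0, -20.0], [-14.0, 20.0]]
-0.06
[[11.0, -40.0], [12.0, 39.0], [-14.0, -52.0], [-14.0, 51.0], [-16.0, -111.0], [-10.0, -80.0], [-42.0, -96.0], [-31.0, -1.0], [-31.0, -24.0], [-31.0, 24.0]]
-0.03
[[-4.0, -49.0], [-3.0, 49.0], [-36.0, -65.0], [-35.0, 64.0], [-38.0, -139.0], [-30.0, -100.0], [-71.0, -121.0], [-57.0, -0.0], [-57.0, -30.0], [-57.0, 30.0]]
-0.013
[[-12.0, -55.0], [-12.0, 55.0], [-48.0, -73.0], [-47.0, 71.0], [-51.0, -155.0], [-42.0, -112.0], [-87.0, -134.0], [-72.0, -0.0], [-72.0, -34.0], [-72.0, 34.0]]
```

Request:
step_arm(plan=[[[0,0,40],0,1],[[0,0,80],0,1],[[0,0,105],0,1],[[0,0,119],0,1],[[0,0,119],0,0],[[0,0,119],0,0],[[0,0,119],0,0],[[0,0,119],0,0],[[0,0,119],0,0],[[0,0,119],0,0]], squeeze=50)

```text
time_s: 2.35
eef_pos: [0.4318, -0.132, 0.0125]
eef_rot: [0.987, 0.158, 0.001, 0.001]
contact_force: [-0.3, -0.2, -0.2]
finger_gap: 0.004
grasp_force: 0.0
```

Run:
```python
from h import *
from bench import *
o=get_obs();print(o["finger_gap"],o["grasp_force"],o["contact_force"])
L=[]
for n in("wrist","side"):
    c=camera(n);pickle.dump(c,open(n+"2.pkl","wb"));L.append(c["image"])
a=cv2.resize(L[0],(400,300)); b=cv2.resize(L[1][160:310,300:500],(800,600))
cv2.imwrite("pics/w2.png",L[0]);cv2.imwrite("pics/s2.png",cv2.resize(np.hstack([a,cv2.resize(b,(400,300))]),(800,300)))
```

```text
0.004156444519894914 0.023421532976563096 [-0.27096566 -0.18457037 -0.23127485]
```

View pics/s2.png

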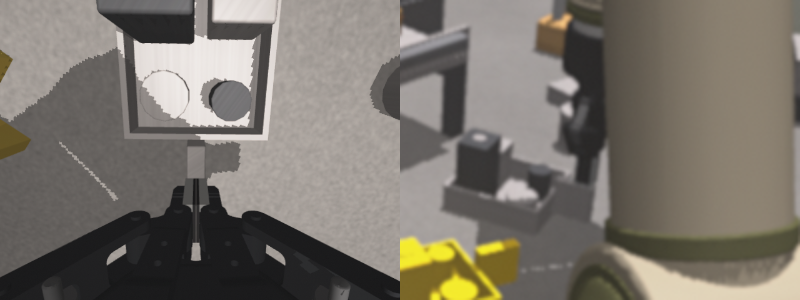

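The fingers shut fully (gap 0.004) on nothing: the tab seems to start in front of them, at about (195,150) in the left half. I'll look at the full wrist picture.

View pics/w2.png

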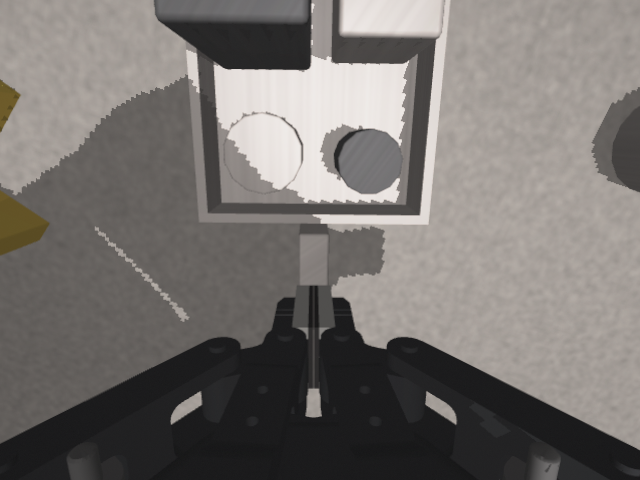

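Run:
```python
from h import *
from bench import *
from scipy.spatial.transform import Rotation as Ro
c=pickle.load(open("wrist2.pkl","rb"));o=get_obs();R=Ro.from_quat(o["eef_rot"]).as_matrix()
def tool(px,z): return ((ray(c,px,z)-o["eef_pos"])@R*1000).round(1)
print("wall",tool([(198,222),(430,224)],.03).tolist())
print("tab near/visible end",tool([(314,233),(314,285),(300,285),(328,285)],.048).tolist())
for z in(.012,.03,.05,.07): print(z,tool([(313,285),(313,327),(297,300),(333,300),(275,325),(350,325)],z).tolist())
```

```text
wall [[31.7, -50.4, -17.6], [30.9, 50.5, -17.5]]
tab near/visible end [[31.6, -0.1, -35.5], [9.8, -0.0, -35.6], [9.8, -5.7, -35.6], [9.8, 5.6, -35.5]]
0.012 [[-5.3, -0.4, 0.4], [-28.9, -0.4, 0.4], [-13.5, -8.6, 0.4], [-13.5, 9.8, 0.4], [-27.8, -20.3, 0.4], [-27.8, 19.0, 0.4]]
0.03 [[2.3, -0.4, -17.6], [-19.0, -0.4, -17.6], [-5.2, -7.8, -17.6], [-5.2, 8.8, -17.6], [-18.0, -18.3, -17.6], [-18.0, 17.0, -17.6]]
0.05 [[10.6, -0.4, -37.6], [-8.0, -0.4, -37.6], [4.1, -6.9, -37.6], [4.1, 7.6, -37.6], [-7.1, -16.1, -37.6], [-7.1, 14.8, -37.6]]
0.07 [[19.0, -0.4, -57.5], [3.0, -0.4, -57.6], [13.4, -6.0, -57.6], [13.4, 6.5, -57.5], [3.8, -13.9, -57.6], [3.8, 12.6, -57.5]]
```

Run:
```python
from h import *
from bench import *
from scipy.spatial.transform import Rotation as Ro
o=get_obs();R=Ro.from_quat(o["eef_rot"]).as_matrix()
out=[]
for n in("side","wrist"):
    c=pickle.load(open(n+"2.pkl","rb"));T=np.linalg.inv(c["cam_to_world"]);im=c["image"].copy()
    s=4 if n=="side" else 2
    x0,y0=(350,190) if n=="side" else (210,200)
    im=cv2.resize(im[y0:y0+ (100 if s==4 else 200),x0:x0+(100 if s==4 else 200)],None,fx=s,fy=s,interpolation=cv2.INTER_CUBIC)
    im=np.clip(im*1.6,0,255).astype(np.uint8)
    for z,col in((0,(0,0,255)),(-19,(0,255,0)),(-38,(255,0,0)),(-57,(255,0,255))):
        P=np.array([(11,0,z),(-11,0,z)])/1000@R.T+o["eef_pos"]
        p,_=cv2.projectPoints(P,cv2.Rodrigues(T[:3,:3])[0],T[:3,3],c["K"],c["dist_coeffs"])
        p=((p.reshape(-1,2)-[x0,y0])*s).astype(int);cv2.line(im,tuple(p[0].tolist()),tuple(p[1].tolist()),col,1)
    out.append(im)
cv2.imwrite("pics/p.png",np.hstack(out))
```

```text
(no output)
```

View pics/p.png

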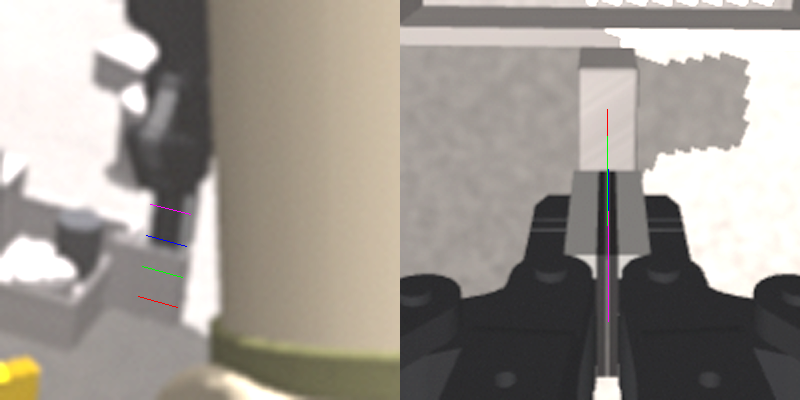

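The overlay shows the real fingertips at the blue line, level with the tab top (z≈0.05). That is about 38 mm short of the reported TCP, so the fingers closed just above the tab. Lateral placing is correct. I'll open and go 37 mm lower, watching the force.

Request:
step_arm(plan=[[[0,0,-5],0,1],[[0,0,-5],0,1],[[0,0,-5],0,1],[[0,0,-5],0,1],[[0,0,-5],0,1],[[0,0,8],0,1],[[0,0,20],0,1],[[0,0,30],0,1],[[0,0,36],0,1]])

```text
time_s: 3.35
eef_pos: [0.4309, -0.1315, -0.0251]
eef_rot: [0.987, 0.158, -0.0, -0.0]
contact_force: [-0.4, 0.9, -0.2]
finger_gap: 0.998
grasp_force: 0.0
```

Request:
step_arm(plan=[[[0,0,0],0,0],[[0,0,0],0,0],[[0,0,0],0,0],[[0,0,0],0,0],[[0,0,0],0,0],[[0,0,0],0,0]])

```text
time_s: 3.95
eef_pos: [0.4315, -0.1319, -0.024]
eef_rot: [0.988, 0.157, 0.0, 0.0]
contact_force: [-0.2, -1.5, 2.8]
finger_gap: 0.134
grasp_force: 49.3
```

```bash
python3 -c "
from h import *
go(.5091,-.0862,-.024,-.46)"
```

```text
t 3.95 pos [ 0.4315 -0.1319 -0.024 ] yaw 18.12 F [-0.2 -1.5  2.8] -> shift [ 87.9 -19.3   0.1] turn 18.58
```

Request:
step_arm(plan=[[[4,-1,0],1,0],[[10,-2,0],2.5,0],[[18,-4,0],4.5,0],[[26,-6,0],6.5,0],[[35,-8,0],8.5,0],[[44,-10,0],10.5,0],[[53,-12,0],12.5,0],[[62,-14,0],14.5,0],[[71,-16,0],16.5,0],[[79,-18,0],17.6,0],[[85,-19,0],18.3,0],[[88,-19.3,0],18.6,0]], squeeze=80)

```text
time_s: 5.15
eef_pos: [0.5084, -0.0859, -0.0239]
eef_rot: [1.0, -0.004, -0.001, 0.0]
contact_force: [-8.2, -2.9, 10.3]
finger_gap: 0.129
grasp_force: 78.4
```

Run:
```python
from h import *
from bench import *
go(.5091,-.0862,-.024,-.46)
c=camera("top");pickle.dump(c,open("t3.pkl","wb"));w=camera("wrist");pickle.dump(w,open("w3.pkl","wb"))
a=cv2.resize(c["image"][160:280,280:400],(400,400),interpolation=cv2.INTER_CUBIC)
b=cv2.resize(w["image"][:,:],(400,300))
cv2.imwrite("pics/m3.png",np.hstack([a,cv2.copyMakeBorder(b,0,100,0,0,0)]))
```

```text
t 5.15 pos [ 0.5084 -0.0859 -0.0239] yaw -0.47 F [-8.2 -2.9 10.3] -> shift [0.8 0.3 0.1] turn -0.01
```

View pics/m3.png

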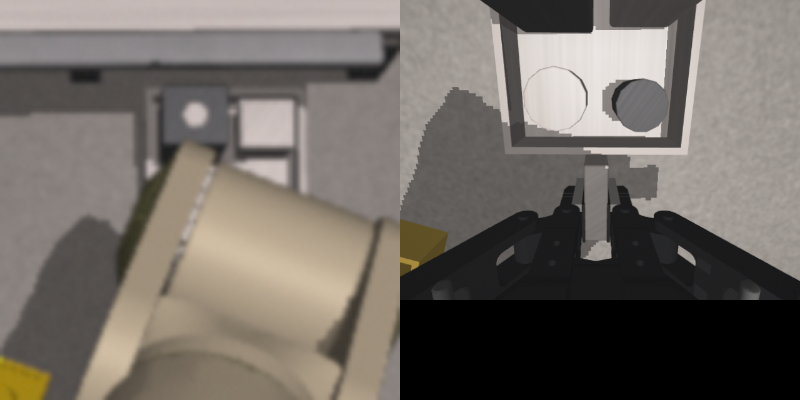

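The tray is held square, with its front wall at crop row ~90 spanning columns 150-305. The leg feet are at columns ~85 and ~364. Checking the numbers:

Run:
```python
from h import *
c=pickle.load(open("t3.pkl","rb"));w=pickle.load(open("w3.pkl","rb"))
s=400/120;f=lambda L:[(280+(u+.5)/s-.5,160+(v+.5)/s-.5) for u,v in L]
W=np.r_[ray(c,f([(148,90),(305,88)]),.03),ray(w,[(166,243),(461,246)],.03),ray(c,f([(70,81),(100,81),(348,78),(380,78)]),0)][:,:2]
y=-.00803;R=np.array([[np.cos(y),-np.sin(y)],[np.sin(y),np.cos(y)]]);print(((W-[.6613,.0026])@R*1000).round(1))
```

```text
[[-1.260e+01 -4.020e+01]
 [-1.190e+01 -1.394e+02]
 [-1.191e+02 -3.890e+01]
 [-1.201e+02 -1.396e+02]
 [-1.000e-01  9.600e+00]
 [-2.000e-01 -9.900e+00]
 [ 9.000e-01 -1.712e+02]
 [ 8.000e-01 -1.920e+02]]
```

Run:
```python
from h import *
from bench import *
from scipy.spatial.transform import Rotation as Ro
c=camera("side");b=pickle.load(open("c0.pkl","rb"))["side"]["image"];o=get_obs();R=Ro.from_quat(o["eef_rot"]).as_matrix()
pickle.dump(c,open("s3.pkl","wb"))
T=np.linalg.inv(c["cam_to_world"])
P=np.array([(0,0,-38),(0,0,-111),(38,0,-111),(38,0,-178),(70,0,-178),(0,0,-178),(70,0,-150),(70,0,-210)])/1000@R.T+o["eef_pos"]
p=cv2.projectPoints(P,cv2.Rodrigues(T[:3,:3])[0],T[:3,3],c["K"],c["dist_coeffs"])[0].reshape(-1,2);print(p.round(0).tolist())
d=np.abs(c["image"].astype(int)-b).max(2)>25
x,y=p[4].astype(int)
for r in range(y-40,y+80,3): print(r,"".join("#" if v else "." for v in d[r,x-60:x+100:2]),end="\n")
print("cols from",x-60)
```

```text
[[349.0, 258.0], [351.0, 229.0], [338.0, 223.0], [339.0, 194.0], [328.0, 190.0], [353.0, 200.0], [328.0, 202.0], [329.0, 175.0]]
149 ..........................##############################..##.....#......###...##
152 ...........................#############################...#.##.##......###...##
155 ...........................############################....###.###......##....##
158 ...........................############################.##########.......####..#
161 ...........................############################.#..#.#.###........#.....
164 ............................#############################.####............######
167 .............................#########################......##............#####.
170 ..............................########################.......#####........######
173 ................................#.################..........#####..####...#.####
176 ..................................################.#.#.......##########..#######
179 ..................................####################...........###############
182 ................................
[... 1742 characters left out ...]
......
245 ................###.####.########........#...############........##.............
248 .............#########...###########........###########..#.......###............
251 ............############..###.####.##.....####..##########..###..###............
254 ...............############........#.....######.################.###............
257 ..................#########.........##############.##.###############...........
260 .....................######............##########.##.################...........
263 .......................####....................###..#################...........
266 .................############..................##################.####..........
cols from 268
```

Request:
step_arm(plan=[[[4,0,-0.5],0,0],[[10,0,-0.5],0,0],[[18,0,-0.5],0,0],[[26,0,-0.5],0,0],[[34,0,-0.5],0,0],[[42,0,-0.5],0,0],[[50,0,-0.5],0,0],[[58,0,-0.5],0,0],[[65,0,-0.5],0,0],[[71,0,-0.5],0,0],[[76,0,-0.5],0,0],[[76,0,-0.5],0,0]])

```text
time_s: 6.5
eef_pos: [0.5851, -0.0864, -0.0239]
eef_rot: [1.0, -0.004, 0.0, -0.0]
contact_force: [1.2, 1.0, 0.5]
finger_gap: 0.13
grasp_force: 77.9
```

```bash
python3 -c "
from h import *
go(.5851,-.0868,-.0245,-.46)"
```

```text
t 6.5 pos [ 0.5851 -0.0864 -0.0239] yaw -0.45 F [1.2 1.  0.5] -> shift [-0.   0.4  0.6] turn 0.01
```

Request:
step_arm(plan=[[[0,0,0],0,1],[[0,0,0],0,1],[[0,0,0],0,1],[[0,0,0],0,1],[[0,0,0],0,1],[[-15,0,0],0,1],[[-40,0,0],0,1],[[-70,0,0],0,1],[[-100,0,0],0,1],[[-110,0,-15],0,1],[[-110,0,-15],0,1]])

```text
time_s: 7.6
eef_pos: [0.4748, -0.0859, -0.0075]
eef_rot: [1.0, -0.004, 0.001, 0.0]
contact_force: [0.3, -0.0, 0.1]
finger_gap: 1.005
grasp_force: 0.0
```

Run:
```python
from h import *
from bench import *
print(get_obs()["joints"].round(2));go(.475,-.0859,-.01,-90.46)
c=camera("wrist");pickle.dump(c,open("w4.pkl","wb"));t=camera("top");pickle.dump(t,open("t4.pkl","wb"))
b=t["image"][150:270,280:400]
cv2.imwrite("pics/m4.png",np.hstack([cv2.resize(c["image"],(400,300)),cv2.resize(b,(300,300),interpolation=cv2.INTER_CUBIC)]))
```

```text
[-0.42  0.5   1.84  0.    0.8   1.16]
t 7.6 pos [ 0.4748 -0.0859 -0.0075] yaw -0.49 F [ 0.3 -0.   0.1] -> shift [ 0.2 -0.   2.5] turn 89.97
```

View pics/m4.png

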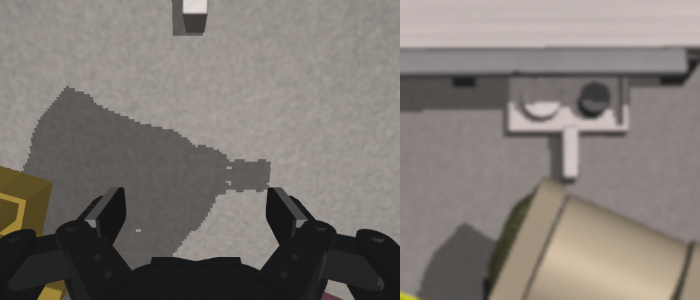

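The tray stands in the bay mouth with its tab free end at (569,180) and wall from (508,131) to (629,129). Now I'll turn the tool by -90° and check the tab line numerically.

Request:
step_arm(plan=[[[0,0,0],-8,1],[[0,0,0],-16,1],[[0,0,0],-24,1],[[0,0,0],-32,1],[[0,0,0],-40,1],[[0,0,0],-48,1],[[0,0,0],-56,1],[[0,0,0],-64,1],[[0,0,0],-72,1],[[0,0,0],-80,1],[[0,0,0],-88,1],[[0,0,0],-90,1]])

```text
time_s: 8.9
eef_pos: [0.4755, -0.0856, -0.0095]
eef_rot: [0.708, 0.706, -0.0, -0.0]
contact_force: [0.3, -0.1, 0.2]
finger_gap: 1.001
grasp_force: 0.0
```

Run:
```python
from h import *
c=pickle.load(open("t4.pkl","rb"));s=2.5
px=[(280+(u-400+.5)/s-.5,150+(v+.5)/s-.5) for u,v in [(508,131),(629,129),(570,179)]]
W=ray(c,px,[.03,.03,.048])[:,:2]
y=-.00803;R=np.array([[np.cos(y),-np.sin(y)],[np.sin(y),np.cos(y)]]);print(((W-[.6613,.0026])@R*1000).round(1))
# tab long edges by pixel columns: brightness profile
g=cv2.cvtColor(c["image"],cv2.COLOR_BGR2GRAY)
for r in(206,210,214,218):print(r,g[r,338:360].tolist())
go(.6613-.105-.057,-.0862,-.030,89.54)
```

```text
[[ -45.6  -37.5]
 [ -44.5 -139.1]
 [ -89.1  -87.7]]
206 [125, 98, 83, 81, 80, 74, 87, 141, 182, 194, 195, 195, 188, 153, 132, 130, 132, 134, 132, 130, 131, 132]
210 [130, 119, 95, 82, 79, 76, 89, 141, 184, 197, 198, 198, 191, 158, 138, 135, 133, 131, 130, 132, 133, 132]
214 [134, 125, 100, 84, 82, 77, 86, 139, 184, 199, 201, 201, 191, 157, 138, 134, 131, 131, 130, 131, 131, 131]
218 [134, 126, 99, 83, 81, 77, 85, 135, 183, 197, 199, 199, 188, 146, 131, 133, 133, 134, 133, 133, 132, 131]
t 8.9 pos [ 0.4755 -0.0856 -0.0095] yaw 89.81 F [ 0.3 -0.1  0.2] -> shift [-0.5 23.8 20.5] turn 0.27
```

Request:
step_arm(plan=[[[0,0,10],0.3,1],[[0,0,20],0.3,1],[[0,6,20.5],0.3,1],[[0,12,20.5],0.3,1],[[0,18,20.5],0.3,1],[[0,18,20.5],0.3,1]])

```text
time_s: 9.5
eef_pos: [0.494, -0.0859, -0.0291]
eef_rot: [0.712, 0.702, 0.0, 0.001]
contact_force: [-0.1, -0.3, -0.4]
finger_gap: 1.001
grasp_force: 0.0
```

Request:
step_arm(plan=[[[0,4,0],0,1],[[0,8,0],0,1],[[0,12,0],0,1],[[0,16,0],0,1],[[0,20,0],0,1],[[0,24,0],0,1]])

```text
time_s: 10.1
eef_pos: [0.5172, -0.0861, -0.0293]
eef_rot: [0.712, 0.702, 0.0, 0.0]
contact_force: [0.3, -0.4, -0.9]
finger_gap: 0.997
grasp_force: 0.0
```

Run:
```python
from h import *
from bench import *
go(.5172,-.086,-.030,89.54)
for n in("top",):
    c=camera(n);pickle.dump(c,open("t5.pkl","wb"));g=cv2.cvtColor(c["image"],cv2.COLOR_BGR2GRAY)
    print(g[195:235,348].tolist());print(g[204,338:360].tolist())
```

```text
t 10.1 pos [ 0.5172 -0.0861 -0.0293] yaw 89.24 F [ 0.3 -0.4 -0.9] -> shift [0.1 0.  0.7] turn -0.3
[175, 189, 192, 193, 189, 178, 190, 195, 189, 162, 127, 118, 125, 132, 138, 143, 147, 151, 154, 157, 160, 161, 163, 166, 167, 170, 171, 173, 176, 179, 181, 185, 187, 189, 191, 190, 190, 188, 185, 182]
[143, 141, 140, 137, 125, 97, 89, 110, 132, 144, 162, 177, 174, 131, 99, 95, 97, 97, 95, 95, 96, 97]
```

Request:
step_arm(plan=[[[0,2,0],-0.3,1],[[0,4,0],-0.3,1],[[0,6,0],-0.3,1],[[0,8,0],-0.3,1]])

```text
time_s: 10.55
eef_pos: [0.524, -0.086, -0.0294]
eef_rot: [0.71, 0.704, -0.001, -0.001]
contact_force: [-5.5, -0.6, 3.9]
finger_gap: 1.003
grasp_force: 2.8
```

Request:
step_arm(plan=[[[0,2,0],0,1],[[0,4,0],0,1],[[0,6,0],0,1],[[0,8,0],0,1]])

```text
time_s: 10.95
eef_pos: [0.532, -0.0861, -0.0294]
eef_rot: [0.71, 0.704, -0.001, -0.001]
contact_force: [-4.6, -0.1, 3.0]
finger_gap: 0.997
grasp_force: 2.8
```

Request:
step_arm(plan=[[[0,3,0],0,1],[[0,6,0],0,1],[[0,9,0],0,1],[[0,12,0],0,1],[[0,15,0],0,1],[[0,15,0],0,1]])

```text
time_s: 11.55
eef_pos: [0.5476, -0.0863, -0.0294]
eef_rot: [0.71, 0.704, -0.0, -0.0]
contact_force: [-2.0, -0.2, 0.2]
finger_gap: 1.001
grasp_force: 0.9
```

Run:
```python
from h import *
from bench import *
go(.56,-.0862,-.030,89.54)
c=camera("wrist");g=cv2.cvtColor(c["image"],cv2.COLOR_BGR2GRAY);pickle.dump(c,open("w5.pkl","wb"))
o=get_obs()
# where tab axis should show in each camera
for n in("wrist","side","top"):
    c=camera(n) if n!="wrist" else c
    T=np.linalg.inv(c["cam_to_world"])
    P=np.array([(.6613-.05,-.086,.048),(.6613,-.087,.048),(.6613-.02,-.037,.03),(.6613-.02,-.137,.03)])
    print(n,(P@T[:3,:3].T+T[:3,3])[:,2].round(2),cv2.projectPoints(P,cv2.Rodrigues(T[:3,:3])[0],T[:3,3],c["K"],c["dist_coeffs"])[0].reshape(-1,2).round(0).tolist())
    if n=="top":
        g=cv2.cvtColor(c["image"],cv2.COLOR_BGR2GRAY)
        for r in range(184,206,2):print(r,g[r,312:390:2].tolist())
```

```text
t 11.55 pos [ 0.5476 -0.0863 -0.0294] yaw 89.55 F [-2.  -0.2  0.2] -> shift [ 0.2 12.4  0.6] turn 0.01
wrist [0.12 0.12 0.12 0.15] [[522.0, 367.0], [689.0, 370.0], [610.0, 196.0], [557.0, 455.0]]
side [1.   1.03 1.   1.06] [[316.0, 228.0], [302.0, 221.0], [292.0, 237.0], [322.0, 224.0]]
top [1.06 1.06 1.08 1.08] [[348.0, 202.0], [348.0, 178.0], [324.0, 190.0], [371.0, 189.0]]
184 [77, 76, 78, 78, 77, 79, 106, 114, 114, 100, 133, 138, 136, 132, 128, 119, 108, 113, 111, 110, 110, 104, 100, 103, 109, 111, 110, 104, 77, 97, 89, 90, 90, 90, 91, 90, 86, 84, 83]
186 [78, 78, 78, 78, 77, 79, 106, 112, 97, 97, 145, 145, 144, 141, 139, 108, 101, 108, 102, 105, 108, 108, 109, 109, 108, 108, 109, 106, 94, 97, 118, 127, 125, 128, 127, 126, 128, 126, 125]
188 [76, 78, 77, 77, 79, 76, 79, 77, 64, 126, 146, 146, 146, 145, 137, 93, 123, 124, 118, 110, 98, 84, 76, 72, 72, 73, 72, 73, 71, 77, 119, 127, 125, 126, 125, 127, 130, 129, 128]
190 [78, 78, 78, 78, 78, 75, 54, 58, 83, 142, 147, 145, 146, 146, 115, 109, 139, 138, 132, 129, 123, 115, 102, 80, 65, 61, 61, 60, 62, 76, 118, 128, 127, 125, 124, 126,
[... 684 characters left out ...]
162, 161, 160, 158, 156, 154, 152, 150, 147, 145, 141, 137, 133, 129, 123, 117, 114, 114, 123, 124, 127, 128]
200 [130, 131, 130, 117, 66, 62, 92, 142, 147, 146, 147, 147, 122, 128, 166, 168, 167, 166, 165, 163, 162, 161, 160, 158, 156, 154, 152, 149, 147, 143, 140, 136, 132, 127, 121, 116, 111, 117, 125]
202 [131, 131, 130, 91, 57, 62, 111, 145, 146, 146, 146, 146, 101, 144, 174, 173, 171, 170, 168, 166, 166, 165, 163, 162, 161, 159, 157, 155, 154, 151, 149, 146, 143, 139, 134, 130, 125, 119, 114]
204 [129, 131, 126, 75, 55, 72, 136, 146, 147, 147, 146, 135, 103, 169, 181, 179, 177, 174, 173, 171, 169, 169, 167, 166, 163, 163, 162, 160, 158, 156, 155, 153, 150, 148, 146, 142, 138, 134, 129]
```

Request:
step_arm(plan=[[[0,3,0],0,1],[[0,6,0],0,1],[[0,9,0],0,1],[[0,12,0],0,1],[[0,15,0],0,1]])

```text
time_s: 12.2
eef_pos: [0.5629, -0.0865, -0.0294]
eef_rot: [0.71, 0.704, -0.0, -0.0]
contact_force: [-5.0, 0.4, 1.1]
finger_gap: 1.002
grasp_force: 2.5
```

Run:
```python
from h import *
from bench import *
go(.56,-.0862,-.030,89.54)
c=camera("wrist");g=cv2.cvtColor(c["image"],cv2.COLOR_BGR2GRAY);pickle.dump(c,open("w6.pkl","wb"))
T=np.linalg.inv(c["cam_to_world"])
e=lambda P:cv2.projectPoints(np.array(P,float),cv2.Rodrigues(T[:3,:3])[0],T[:3,3],c["K"],c["dist_coeffs"])[0].reshape(-1,2).round(0).tolist()
print(e([(.618,-.08,.048),(.618,-.092,.048),(.618+.042,-.086,.048),(.66,-.036,.03),(.66,-.136,.03)]))
for r in range(100,480,10):print(r,g[r,440:640:10].tolist())
```

```text
t 12.2 pos [ 0.5629 -0.0865 -0.0294] yaw 89.54 F [-5.   0.4  1.1] -> shift [ 0.3 -2.9  0.6] turn 0.0
[[496.0, 349.0], [491.0, 384.0], [634.0, 366.0], [622.0, 193.0], [567.0, 452.0]]
100 [106, 111, 108, 108, 181, 175, 173, 181, 177, 109, 105, 107, 104, 103, 41, 41, 41, 41, 41, 40]
110 [110, 109, 110, 107, 180, 176, 184, 184, 155, 104, 106, 107, 104, 105, 103, 107, 102, 103, 107, 105]
120 [112, 107, 109, 111, 178, 180, 176, 179, 110, 107, 106, 103, 105, 106, 105, 109, 104, 105, 104, 106]
130 [111, 109, 178, 182, 184, 169, 182, 176, 106, 109, 104, 110, 105, 105, 107, 104, 105, 110, 108, 108]
140 [110, 189, 179, 182, 179, 178, 181, 173, 108, 110, 106, 106, 107, 101, 106, 107, 106, 108, 106, 104]
150 [110, 178, 180, 180, 177, 173, 184, 176, 108, 110, 108, 105, 108, 111, 105, 107, 110, 106, 104, 106]
160 [109, 180, 188, 185, 175, 182, 174, 180, 106, 106, 107, 106, 105, 107, 107, 109, 108, 107, 106, 105]
170 [178, 184, 186, 182, 178, 180, 174, 176, 107, 107, 111, 106, 107, 106, 103, 106, 104, 108, 108, 109]
180 [183, 181, 188, 185, 181, 178, 180, 131, 107, 111, 106, 108, 106, 109, 104, 106,
[... 1976 characters left out ...]
9, 30, 30, 30, 28]
400 [143, 30, 31, 30, 31, 30, 30, 28, 30, 41, 31, 30, 30, 29, 27, 27, 30, 29, 29, 30]
410 [31, 31, 30, 43, 30, 31, 30, 30, 52, 44, 43, 43, 43, 43, 43, 27, 27, 29, 30, 30]
420 [30, 30, 30, 30, 30, 30, 30, 37, 41, 68, 43, 43, 43, 43, 43, 31, 27, 30, 29, 29]
430 [29, 30, 31, 29, 31, 29, 29, 38, 66, 43, 43, 43, 43, 43, 42, 43, 28, 27, 30, 29]
440 [30, 43, 35, 29, 30, 30, 35, 38, 67, 43, 42, 42, 42, 43, 42, 43, 42, 28, 27, 29]
450 [29, 30, 30, 29, 30, 31, 38, 38, 30, 103, 68, 42, 43, 41, 41, 42, 43, 42, 26, 28]
460 [27, 28, 31, 30, 31, 32, 40, 53, 53, 43, 43, 44, 27, 29, 40, 41, 42, 42, 27, 26]
470 [29, 28, 27, 28, 29, 39, 39, 31, 41, 44, 42, 42, 43, 27, 30, 29, 28, 29, 27, 27]
```

```bash
cat >> h.py <<'E'
def yawcheck(c,wall=True):
    g=cv2.GaussianBlur(cv2.cvtColor(c["image"],cv2.COLOR_BGR2GRAY),(3,3),0).astype(float)
    y=-.00803;R=np.array([[np.cos(y),-np.sin(y)],[np.sin(y),np.cos(y)]])
    rk=lambda px,z:(ray(c,px,z)[:,:2]-[.6613,.0026])@R*1000
    def report(n,px,z,ax):
        W=rk(px,z);k=np.polyfit(W[:,ax],W[:,1-ax],1);res=W[:,1-ax]-np.polyval(k,W[:,ax])
        m=abs(res)<1.5
        k=np.polyfit(W[m,ax],W[m,1-ax],1)
        print(n,"mean",W[m].mean(0).round(1),"yaw rel rack deg",round(np.degrees(k[0])*(1 if ax==0 else -1),2),"n",m.sum(),"rms",res[m].std().round(2))
    report("tab +y edge",[(u,335+np.argmax(np.diff(g[335:362,u]))+.5) for u in range(540,625,3)],.048,0)
    px=[]
    for r in range(235,315,3):
        d=np.diff(g[r,560:640]);px.append((560+np.argmax(d)+.5,r))
    report("wall",px,.03,1)
E
python3 - <<'E'
from h import *
yawcheck(pickle.load(open("w6.pkl","rb")))
E
```

```text
tab +y edge mean [-17.  -82.4] yaw rel rack deg -0.53 n 28 rms 0.16
wall mean [  0.9 -65.8] yaw rel rack deg -0.12 n 26 rms 0.13
```

Request:
step_arm(plan=[[[0,1,0],0,1],[[0,2,0],0,1],[[0,3,0],0,1],[[0,4,0],0,1]])

```text
time_s: 12.65
eef_pos: [0.5665, -0.0865, -0.0294]
eef_rot: [0.71, 0.704, -0.0, -0.0]
contact_force: [-5.1, -0.8, 1.3]
finger_gap: 0.996
grasp_force: 2.7
```

Request:
step_arm(plan=[[[0,1,0],0,1],[[0,2,0],0,1]])

```text
time_s: 12.85
eef_pos: [0.5685, -0.0865, -0.0294]
eef_rot: [0.71, 0.704, -0.0, -0.0]
contact_force: [-5.9, -0.5, 1.9]
finger_gap: 0.997
grasp_force: 2.9
```

Request:
step_arm(plan=[[[0,1,0],0,1],[[0,2,0],0,1]])

```text
time_s: 13.05
eef_pos: [0.5701, -0.0865, -0.0294]
eef_rot: [0.71, 0.704, -0.001, -0.001]
contact_force: [-12.7, -0.5, 7.0]
finger_gap: 0.997
grasp_force: 6.3
```

Request:
step_arm(plan=[[[0,0.5,0],0,1],[[0,0.5,0],0,1]])

```text
time_s: 13.25
eef_pos: [0.5701, -0.0865, -0.0294]
eef_rot: [0.71, 0.704, -0.001, -0.001]
contact_force: [-11.4, -0.7, 5.6]
finger_gap: 1.0
grasp_force: 5.9
```

Run:
```python
from h import *
from bench import *
go(.57,-.0865,-.0294,89.54);yawcheck(camera("wrist"))
```

```text
t 13.25 pos [ 0.5701 -0.0865 -0.0294] yaw 89.55 F [-11.4  -0.7   5.6] -> shift [-0.  -0.1  0. ] turn 0.01
tab +y edge mean [ -9.8 -82.4] yaw rel rack deg -0.41 n 29 rms 0.1
wall mean [  8.2 -55.8] yaw rel rack deg -0.44 n 8 rms 0.3
```

Request:
step_arm(plan=[[[0,0.6,0],0,1],[[0,0.6,0],0,1]])

```text
time_s: 13.5
eef_pos: [0.5702, -0.0864, -0.0293]
eef_rot: [0.71, 0.704, -0.001, -0.002]
contact_force: [-15.7, -0.4, 7.2]
finger_gap: 1.003
grasp_force: 7.7
```

Solid: 0.1 mm of motion for 4 N more, so the tray is home. Backing off straight, then up.

Request:
step_arm(plan=[[[0,-1,0],0,1],[[0,-4,0],0,1],[[0,-15,0],0,1],[[0,-35,0],0,1],[[0,-60,0],0,1],[[0,-90,0],0,1],[[0,-100,-20],0,1],[[0,-100,-60],0,1],[[0,-100,-100],0,1],[[0,-100,-140],0,1],[[0,-100,-140],0,1]])

```text
time_s: 14.6
eef_pos: [0.4751, -0.087, 0.1158]
eef_rot: [0.71, 0.704, 0.002, 0.005]
contact_force: [-0.0, -0.1, -0.5]
finger_gap: 0.997
grasp_force: 0.0
```

Run:
```python
from h import *
from bench import *
go(.47,-.0865,.11,89.54)
c=camera("top");b=pickle.load(open("c0.pkl","rb"))["top"]
g=cv2.cvtColor(c["image"],cv2.COLOR_BGR2GRAY)
for r in range(182,204,2):print(r,g[r,318:380:2].tolist())
# other objects still: pixel change against first picture
d=cv2.absdiff(c["image"],b["image"]).max(2)
for n,(x0,y0,x1,y1) in dict(tape=(145,300,198,352),bowl=(78,225,150,295),spray=(105,163,160,207),b123=(466,180,497,222),driver=(482,233,523,327),gauge=(424,220,455,248),yellow=(228,254,308,320),pink=(377,318,446,402),rack=(205,70,405,182)).items(): print(n,int((d[y0:y1,x0:x1]>40).sum()))
```

```text
t 14.6 pos [ 0.4751 -0.087   0.1158] yaw 89.55 F [-0.  -0.1 -0.5] -> shift [ 0.4 -5.1  5.8] turn 0.01
182 [78, 76, 77, 77, 78, 77, 77, 77, 79, 78, 77, 78, 75, 72, 112, 110, 87, 78, 79, 78, 79, 79, 79, 78, 77, 77, 79, 79, 80, 79, 77]
184 [79, 77, 79, 80, 79, 78, 78, 76, 78, 77, 78, 78, 76, 72, 114, 111, 91, 81, 80, 80, 78, 77, 77, 79, 79, 78, 79, 88, 90, 90, 90]
186 [78, 78, 79, 80, 79, 79, 78, 78, 80, 79, 78, 77, 76, 73, 113, 111, 92, 79, 76, 81, 79, 77, 80, 79, 80, 80, 79, 119, 128, 126, 129]
188 [78, 79, 78, 78, 80, 80, 78, 78, 79, 80, 77, 77, 74, 82, 134, 133, 108, 78, 78, 81, 82, 79, 79, 80, 80, 78, 79, 120, 128, 126, 128]
190 [79, 79, 79, 78, 80, 79, 80, 79, 79, 80, 78, 78, 73, 107, 191, 190, 148, 81, 79, 80, 79, 79, 77, 79, 79, 78, 79, 119, 130, 128, 126]
192 [80, 78, 78, 80, 79, 80, 81, 79, 79, 80, 78, 78, 76, 110, 190, 190, 153, 83, 78, 81, 79, 79, 78, 79, 80, 79, 83, 122, 130, 129, 128]
194 [121, 119, 118, 121, 121, 120, 125, 121, 121, 123, 115, 79, 76, 104, 182, 183, 157, 103, 92, 111, 116, 119, 118, 118, 121, 122, 122, 129, 127, 131, 128]
196 [131, 129, 129, 129, 130, 131, 134, 132, 131, 130, 123, 79, 76, 68, 91, 89, 118, 129, 129, 130, 127, 130, 128, 128, 127, 129, 130, 129, 130, 128, 129]
198 [131, 132, 130, 130, 131, 131, 130, 130, 129, 126, 122, 82, 79, 63, 59, 75, 123, 130, 130, 130, 130, 128, 127, 129, 129, 127, 127, 129, 129, 130, 130]
200 [130, 131, 131, 131, 130, 130, 127, 130, 129, 130, 130, 118, 118, 120, 119, 121, 127, 128, 128, 130, 131, 129, 129, 130, 128, 128, 126, 128, 129, 129, 130]
202 [132, 135, 135, 132, 131, 132, 129, 128, 128, 128, 132, 130, 128, 129, 127, 128, 130, 129, 130, 128, 130, 129, 128, 130, 130, 129, 126, 128, 129, 129, 129]
tape 0
bowl 0
spray 0
b123 0
driver 0
gauge 0
yellow 2180
pink 662
rack 0
```

```bash
python3 -c "
from bench import *
print(close_job())"
```

```text
the job is handed in; nothing more can be done
None
```

I slid the tray home, square (within 0.5°), in the right-hand (-y) bay until it met the stop, with about 16 N of total push, then released it and handed the job in at 14.6 s. The leaning pinch wasn't possible because the moves allow no tilt, so I pushed the last stretch against the tab's end with an open finger. I did not measure the buffer or the stop directly, and the hand-in returned no verdict.

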